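# Cross the polariser of the pouch-inspection camera

### The job

Get the inspection camera ready for checking shiny foil pouches without glare: first switch its ring light on by pushing the toggle switch on the controller box fully over to the far side, then push the polariser lever round its arc until it stands over the 90-degree mark of the scale. Light pushes with the fingertips are enough: do not pick up, tip or shove the controller box, do not press hard on the camera stand or its lever, leave the other things on the table where they are, and finish clear of everything.

Things in the scene. Friction and masses are not known exactly. Their poses are not given: they have to be found in the camera images.
- stand: Camera inspection stand, heavy, does not move: a grey base plate 270 x 200 x 18 mm, a steel column 22 mm thick and 340 mm tall at its back, and on two arms a black ring light (132 mm across, top at height 205 mm) with a small grey camera (44 mm square, top at height 285 mm) standing over its middle. Origin on the table under the camera axis; own x points to the back (the column is 135 mm along +x, the base plate spans x -100 to +170 mm), z up.
- polariser (a joint): Angle (rad) of the knurled steel polariser ring around the lens: 0 = lever over the 0 mark, 1.571 = over the 90 mark, growing counter-clockwise from above; stops at -0.09 and 2.01. The lever, a steel bar 6 mm wide at height 210 to 215 mm, reaches out over the pale grey round scale plate and ends in a black upright pin. About 1 N on the pin turns it; it stays where left.
- lever_pin (a point): On the axis of the lever's black upright pin at half its height. The pin is 12 mm thick, stands 104 mm from the ring's axis and reaches from height 210 to 246 mm, free on all sides; the round scale plate under the lever reaches 84 mm from the ring's axis, its top at height 207 mm.
- ring_axis (a point): Point on the vertical turning axis of the polariser ring, 228 mm above the table (inside the camera).
- mark_90 (a point): Where the middle of the lever pin (lever_pin) stands when the lever is exactly over the 90 mark. On its front side the scale plate has black marks at its rim every 10 degrees from 0 to 110; the marks at 0 and 90 are long (32 mm), the others short (10 mm). Seen from the front of the stand the 0 mark is at the left, the 90 mark at the right.
- controller: Controller of the ring light: a loose grey metal box with black top, 130 x 85 mm and 45 mm high, about 0.9 kg, on rubber feet. Origin at the middle of its underside; own x points to its far side, z up. A grey dial 22 mm across stands 13 mm high on top, at x 42, y -18 mm.
- toggle_pivot (a point): Pivot of the toggle switch, in the middle of the controller's top, 47 mm above its underside (a steel bushing 15 mm across stands 3.5 mm high around it).
- toggle_tip (a point): Centre of the 8 mm ball at the end of the steel toggle bat, 26 mm from the pivot; the bat is 5.6 mm thick.
- toggle (a joint): Toggle switch, in rad: 0 = off, the bat leaning 0.43 rad to the controller's near side (-x); 0.86 = on, leaning as far to the far side (+x). It stays where it is left, so push it fully over; about 1 N at its tip moves it.
- tumbler: Bystander: striped drinking tumbler with a black lid, 78 mm across, 161 mm tall (170 mm at the drinking spout). Origin at the middle of its underside.
- tape: Bystander: pale translucent roll of tape lying flat, 94 mm across, 24 mm high. Origin at the middle of its underside.
- clear_box: Bystander: closed translucent plastic box, 60 x 95 x 28 mm. Origin at the middle of its underside.
- tin: Bystander: round aluminium screw tin, 59 mm across, 24 mm high. Origin at the middle of its underside.

How it is judged:
By the outcome, as a careful person would: the job done as asked, in the order asked, and still so for the second after the job is handed in, with the robot touching nothing.
It also fails if it takes over 54 s, if anything falls off the work surface, if the arm or the gripper's body presses on something with over 40 N, if the wrist force passes 120 N, or if a joint passes its speed limit or range.

### The arm

A 7-joint arm with a two-finger parallel gripper is mounted at the origin on the work surface. World frame = base frame: x ahead of the robot, y to its left, z up, the work surface at z = 0. Lengths are in mm, angles in rad, forces in N, time in s.
With the tool pointing down it reaches from about 425 to 950 mm from the base axis. Payload 4.7 kg.
Tool frame: the origin (TCP) lies between the finger pads; the fingertips stand 22 mm ahead of it and the grasp point (between the pads) lies 3 mm ahead of it; z points along the fingers, y is the line along which they close (so a half turn about z gives the same grasp; the last joint's range is limited). The gripper opens to 87 mm and grips with 3 to 60 N. Pads are 19 mm wide; open, the fingers measure 117 mm over their backs; the gripper's body (75 mm by 190 mm) begins 51 mm behind the grasp point.
Start: joints at [1.273, 0.469, -0.049, 1.532, 0.024, 1.141, -0.082], TCP at [179.309, -650.765, 244.573] pointing down, gripper open.
Joint ranges: [-2.59, 2.59], [-0.33, 1.99], [-1.39, 1.29], [0.1, 2.45], [-1.04, 4.18], [0.21, 1.99], [-2.66, 2.66]. Speed limits (rad/s): [2.57, 2.57, 3.14, 3.14, 3.14, 3.14, 3.14].

### API

Orientations are given as a unit quaternion [x, y, z, w].
In Python, from workcell import robot gives the robot as it stands. The module is installed in compiled form; this text tells all that it offers.
- The arm moves only by the tool apply_moves, never from a script. Its argument "deltas" is a list of rows, each a list of 5 numbers: the shift along the tool's x, y, z scaled (see below), then the turn about the tool's z scaled (see below), then the opening, from 0 (shut) to 1 (fully open). A call has exactly 10 rows; each row is the pose to reach, as a shift and turn from the pose commanded when the call began, along the tool's axes at that moment; what a row does not reach only later rows make up. The controller multiplies each number of a shift by 20 cm and each number of a turn by pi/2 rad. A row lasts 1/8 s, in which the tool goes at most 62.5 mm and 10.7 degrees, less where a joint would pass 70% of its speed; a pose out of reach is approached as far as the arm can. A call with a number of a shift or a turn outside -1 to 1 is refused whole. A call with a gripper value outside its range is refused whole. The fingers move at their own pace and stop on an object; "squeeze" is the grip in N (left out, the last holds). Time passes only in rows, so rows that repeat a pose let the fingers close, or fill a call up. It gives the time, the measured TCP pose, the force, the opening and the grip force at its end, in the units of the state.
- robot.read_state(): the state, without advancing time (a new reading comes with each control period).
- robot.snapshot(name): name is "scene" or "side" or "wrist"; returns a dict with "pixels" (400x640x3 uint8, blue, green, red), "depth" (400x640 float32, mm along the optical axis (not along the pixel's ray), 0 where there is no reading), "K" (3x3 intrinsics, pixels), "position" and "rotation" of the camera in the world; the wrist camera has in their place "hand_eye" (4x4, takes a point from camera to tool coordinates, whose origin is the TCP and whose axes are the flange's). Camera axes: x right, y down, z forward; pixel columns grow to the right and rows downward; lengths in mm; the calibration is good to about 2 mm. A picture is of the moment at which its call begins: read the wrist's pose just before it.
- robot.job_done(): hands the job in; it is judged then, once.
Trained networks look in a picture, given as the dict that the camera call returned (one of the last four; its "shot" number tells which), for a name from the list of things; names that differ only in an ending like _2 or _b are one class to them, and where a whole thing is asked for, a point or a joint stands for the part that bears it (a point fixed in the world has none). Each returns a list of dicts, best first, with "score" (0 to 1); they miss things now and then, are a little off and sometimes report something else, mostly with a low value. They report only what shows in the picture. A call takes as long as a camera call.
- robot.cut_out(picture, thing): "pixels" (400x640 bool, what is visible of it) and "point" ([column, row] in pixels, amid what is visible of it).
- robot.place_of(picture, thing): "point" ([column, row] in pixels: a listed point, or the origin of a listed thing).
The state is a dict: "time": time; "joint_positions": joint angles; "dq": joint speeds; "joint_efforts": joint torques, N m; "position": TCP position; "tool_rot": TCP orientation; "contact_force": force on the tool from outside, world axes, zero at the start; "ft_torque": the same for the moment, N m; "gripper_width": opening from 0.0 (shut) to 1.0 (fully open); "finger_force": force on a finger pad.
Only numpy, scipy, OpenCV 4.12 (cv2) and the standard library are available. Lean on these libraries where they do the work, as an engineer would, in place of code of your own. Each camera call takes 0.05 s, during which the arm holds its last target. There are 200 camera calls.

## Working session

There is one attempt and no reset: what is moved stays moved. The work goes in short steps, Python scripts to look and compute and a tool call to move; the robot and the scene stay as the last step left them, time stands still between calls to the robot, and variables do not carry over. Pictures are saved under pics/ and viewed, at most 10 in all, crops included, and the job is handed in when it is done.

Besides the shell and the picture viewer there is one more tool, called after "Call:" as name(argument=value, ...), one argument or row to a line, values as JSON. apply_moves: Moves the arm, as the interface text tells. Shifts and turns lie within -1 to 1; 1 stands for 20 cm of shift or pi/2 rad of turn. Its arguments: {"type":"object","properties":{"deltas":{"type":"array","items":{"type":"array","items":{"type":"number"}}},"squeeze":{"type":"number"}},"required":["deltas"]}

```bash
mkdir -p pics; cat > h.py <<'E'
import numpy as np, cv2
from workcell import robot
from scipy.spatial.transform import Rotation as R
def ray(p,px):
    d=np.linalg.inv(p["K"])@[px[0],px[1],1.]
    return np.array(p["position"]),np.array(p["rotation"])@d
def at_z(p,px,z):
    o,d=ray(p,px); return o+d*(z-o[2])/d[2]
def by_depth(p,px):
    c,r=map(int,map(round,px)); w=p["depth"][r-2:r+3,c-2:c+3]; w=w[w>0]
    o,d=ray(p,px); return o+d*np.median(w) if len(w) else None
E
python3 - <<'E'
from h import *
np.set_printoptions(precision=1,suppress=True)
s=robot.read_state();print(s["time"],s["position"],s["tool_rot"],s["gripper_width"])
Z=dict(lever_pin=228,ring_axis=228,mark_90=228,controller=0,toggle_pivot=47,toggle_tip=70.6,stand=0,tumbler=0,tape=0,clear_box=0,tin=0)
for n in ("scene","side"):
    p=robot.snapshot(n); cv2.imwrite(f"pics/{n}0.png",p["pixels"]); print(n,p["position"])
    for t,z in Z.items():
        for q in robot.place_of(p,t)[:2]: print(t,round(q["score"],2),np.array(q["point"]),at_z(p,q["point"],z),by_depth(p,q["point"]))
E
```

```text
0.0 [ 179.1 -650.2  243.5] [ 1.   0.1 -0.  -0. ] 1.0029255986076657
scene [1165.9  553.4 1286.9]Traceback (most recent call last):
  File "<stdin>", line 8, in <module>
  File "h.py", line 8, in at_z
    o,d=ray(p,px); return o+d*(z-o[2])/d[2]
        ~~~^^^^^^
  File "h.py", line 6, in ray
    return np.array(p["position"]),np.array(p["rotation"])@d
                                   ~~~~~~~~~~~~~~~~~~~~~~~^~
ValueError: matmul: Input operand 1 has a mismatch in its core dimension 0, with gufunc signature (n?,k),(k,m?)->(n?,m?) (size 3 is different from 4)
```

```bash
sed -i 's/np.array(p\["rotation"\])@d/R.from_quat(p["rotation"]).apply(d)/' h.py
python3 - <<'E'
from h import *
np.set_printoptions(precision=1,suppress=True)
Z=dict(lever_pin=228,ring_axis=228,mark_90=228,controller=0,toggle_pivot=47,toggle_tip=70.6,stand=0,tumbler=0,tape=0,clear_box=0,tin=0)
s=robot.read_state();print(R.from_quat(s["tool_rot"]).as_matrix())
for n in ("scene","side"):
    p=robot.snapshot(n); cv2.imwrite(f"pics/{n}0.png",p["pixels"]); print(n,p["position"])
    for t,z in Z.items():
        for q in robot.place_of(p,t)[:2]: print(t,round(q["score"],2),np.array(q["point"]),at_z(p,q["point"],z),by_depth(p,q["point"]))
E
```

```text
[[ 1.   0.3 -0. ]
 [ 0.3 -1.   0. ]
 [-0.  -0.  -1. ]]
scene [1165.9  553.4 1286.9]
lever_pin 0.61 [340.5 178.1] [507.7  78.1 228. ] [502.3  74.2 219.3]
ring_axis 0.76 [316.4 197.6] [608.3  70.2 228. ] [618.4  78.9 247.1]
ring_axis 0.21 [265.  151.5] [ 580.8 -165.5  228. ] [ 477.7 -292.3   41.3]
mark_90 0.93 [321.6 168.9] [518.   12.7 228. ] [ 379.2 -103.1    1.2]
controller 0.61 [266.3 149.3] [ 443.8 -324.3    0. ] [ 467.6 -295.5   42.3]
controller 0.44 [317.5 167.7] [ 384.1 -118.8    0. ] [ 396.1 -108.4   19.9]
toggle_pivot 0.64 [262.6 141.8] [ 453.  -328.5   47. ] [ 453.7 -327.5   48.3]
toggle_pivot 0.63 [319.9 169.3] [412.5 -83.   47. ] [ 389.5 -102.5    9.1]
stand 0.6 [314.3 235.2] [607.7  60.3   0. ] [619.2  70.5  26.6]
stand 0.38 [344.2 174. ] [342.5 -25.9   0. ] [342.1 -26.1  -0.6]
tumbler 0.8 [384.9 309. ] [661.  386.5   0. ] [680.3 392.9  49.1]
tape 0.55 [230.4 196.8] [ 683.4 -264.5   -0. ] [ 682.6 -266.    -2.3]
clear_box 0.85 [364.6 193.9] [364.7  84.6   0. ] [380.1  93.6  24.8]
tin 0.71 [316.8 167.8] [ 386.1 -120.4    0. ] [ 398.1 -110.    19.8]
side [  71.5  642.5 1083.
[... 218 characters left out ...]
0.88 [337.4 177.6] [517.   -0.9 228. ] [ 633.3 -168.7    4.9]
controller 0.71 [403.6 180.8] [ 459.7 -309.2    0. ] [ 448.8 -282.7   30.2]
controller 0.22 [395.8 227.4] [ 371.5 -129.9    0. ] [ 365.1 -113.5   23. ]
toggle_pivot 0.56 [408.7 168.3] [ 460.7 -326.1   47. ] [ 460.3 -325.2   47.9]
stand 0.88 [303.2 225.2] [591.3  52.5   0. ] [578.6  66.9  26.5]
tumbler 0.86 [207.7 283.6] [657.8 377.3   0. ] [615.6 396.4  78.1]
tape 0.77 [344.2 152.8] [ 691.9 -281.4    0. ] [ 690.8 -279.9    1.8]
clear_box 0.82 [357.2 275.6] [360.   83.5   0. ] [351.6  99.8  31.6]
tin 0.71 [392.5 227. ] [ 380.  -124.4    0. ] [ 373.4 -107.9   23.4]
tin 0.35 [339.9 154.5] [ 698.  -264.6    0. ] [ 697.4 -263.6    1.1]
```

View pics/scene0.png

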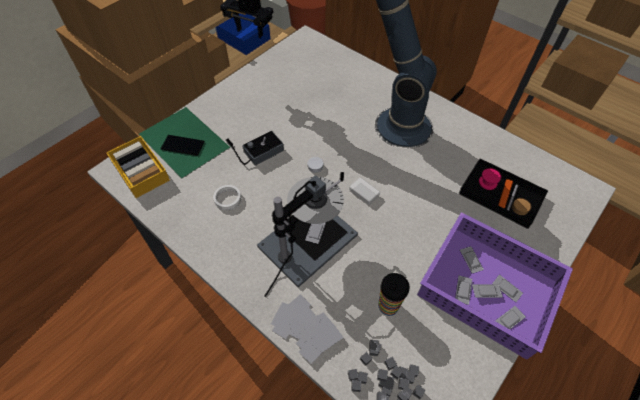

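View pics/side0.png

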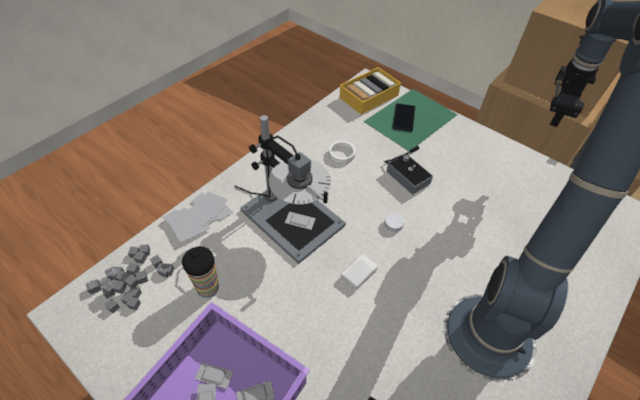

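```bash
cat >> h.py <<'E'
def tool(world_target, cmd_pos=None, rot=None):
    s=robot.read_state(); p=np.array(s["position"]) if cmd_pos is None else cmd_pos
    m=R.from_quat(s["tool_rot"] if rot is None else rot)
    return m.inv().apply(np.array(world_target)-p)/200
def yaw(): 
    m=R.from_quat(robot.read_state()["tool_rot"]).as_matrix(); return np.degrees(np.arctan2(m[1,0],m[0,0]))
def wrist():
    s=robot.read_state(); p=robot.snapshot("wrist"); m=R.from_quat(s["tool_rot"])
    H=np.array(p["hand_eye"]); p["position"]=np.array(s["position"])+m.apply(H[:3,3]); p["rotation"]=(m*R.from_matrix(H[:3,:3])).as_quat(); return p
E
python3 - <<'E'
from h import *
np.set_printoptions(precision=3,suppress=True)
p=wrist();print(p["hand_eye"],p["K"],p["position"],yaw(), tool([457,-327,330]), tool([420,-400,330]))
E
```

```text
[[  -0.      -0.954   -0.299   81.901]
 [   1.       0.      -0.001   -0.19 ]
 [   0.001   -0.299    0.954 -140.469]
 [   0.       0.       0.       1.   ]] [[299.217   0.    322.583]
 [  0.    299.217 194.695]
 [  0.      0.      1.   ]] [ 258.199 -628.81   385.058] 15.398897677899441 [ 1.769 -1.192 -0.427] [ 1.493 -0.889 -0.427]
```

Call:
apply_moves(
  deltas=[
    [0.2,-0.14,-0.1,0,0],
    [0.5,-0.34,-0.22,0,0],
    [0.75,-0.5,-0.22,0,0],
    [0.95,-0.63,-0.22,0,0],
    [1,-0.66,-0.22,0,0],
    [1,-0.66,-0.22,0,0],
    [1,-0.66,-0.22,0,0],
    [1,-0.66,-0.22,0,0],
    [1,-0.66,-0.22,0,0],
    [1,-0.66,-0.22,0,0],
  ],
  squeeze=5,
)

```text
time: 2.6
position: [336.7, -470.7, 288.4]
tool_rot: [0.991, 0.134, -0.0, -0.0]
contact_force: [-0.7, 0.4, 0.5]
gripper_width: 0.019
finger_force: 0.0
```

```bash
python3 - <<'E'
from h import *
np.set_printoptions(precision=1,suppress=True)
p=wrist();print(p["position"],yaw(),robot.read_state()["time"]);cv2.imwrite("pics/w1.png",p["pixels"])
for t,z in dict(controller=0,toggle_pivot=47,toggle_tip=70.6).items():
    for q in robot.place_of(p,t)[:2]: print(t,round(q["score"],2),np.array(q["point"]),at_z(p,q["point"],z),by_depth(p,q["point"]))
c=robot.cut_out(p,"controller")
for q in c: print(q["score"],q["point"],q["pixels"].sum())
m=c[0]["pixels"]; v,u=np.nonzero(m&(p["depth"]>0))
o=p["position"]; P=o+R.from_quat(p["rotation"]).apply(np.c_[u,v,np.ones(len(u))]@np.linalg.inv(p["K"]).T)*p["depth"][v,u][:,None]
T=P[(P[:,2]>38)&(P[:,2]<52)]; print(len(T),np.median(T[:,2]),cv2.minAreaRect(T[:,:2].astype(np.float32)))
H=P[P[:,2]>54]; print(len(H),H[:,2].max(),H.mean(0),H[H[:,2]>62].mean(0))
E
```

```text
[ 415.6 -448.9  428.9] 15.37073061855862 2.65
controller 0.69 [240.7  42.7] [ 456.7 -326.8    0. ] [ 452.3 -340.    46.1]
toggle_pivot 0.84 [231.2  31.1] [ 461.2 -327.5   47. ] [ 461.  -328.    48.6]
toggle_tip 0.48 [214.3  40.5] [ 444.6 -319.    70.6] [ 446.5 -310.4   46.8]
0.63 [237.3, 43.1] 8252
6921 46.007125757496965 ((456.99298095703125, -325.5694274902344), (84.81072235107422, 129.3404541015625), 76.4339828491211)
328 75.87992685937093 [ 479.6 -345.7   61.1] [ 448.5 -324.4   71.1]
```

View pics/w1.png

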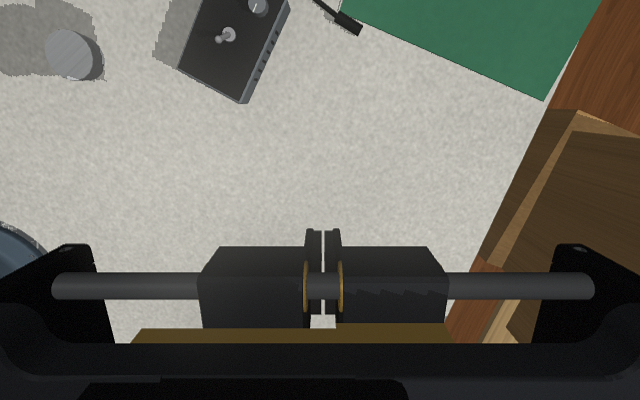

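Call:
apply_moves(
  deltas=[
    [0.12,-0.126,0,0.08,0],
    [0.3,-0.31,0.1,0.16,0],
    [0.5,-0.5,0.3,0.24,0],
    [0.6,-0.63,0.5,0.322,0],
    [0.6,-0.63,0.7,0.322,0],
    [0.6,-0.63,0.79,0.322,0],
    [0.6,-0.63,0.79,0.322,0],
    [0.6,-0.63,0.79,0.322,0],
    [0.6,-0.63,0.79,0.322,0],
    [0.6,-0.63,0.79,0.322,0],
  ],
)

```text
time: 4.1
position: [419.6, -317.4, 131.4]
tool_rot: [0.993, -0.118, 0.001, 0.0]
contact_force: [-0.1, -0.2, 0.3]
gripper_width: 0.003
finger_force: 0.0
```

```bash
python3 - <<'E'
from h import *
np.set_printoptions(precision=3,suppress=True)
p=wrist();print(robot.read_state()["position"],yaw(),tool([419.6,-317.1,86]));cv2.imwrite("pics/w2.png",p["pixels"])
for t,z in dict(toggle_pivot=47,toggle_tip=70.6).items():
    for q in robot.place_of(p,t)[:2]: print(t,round(q["score"],2),np.array(q["point"]),at_z(p,q["point"],z),by_depth(p,q["point"]))
E
```

```text
[ 419.522 -317.356  131.236] -13.593798839631068 [-0.    -0.001  0.226]
toggle_pivot 0.82 [320.4 157.9] [ 459.512 -325.286   47.   ] [ 459.942 -325.408   49.451]
toggle_tip 0.67 [320.3 155.9] [ 464.999 -326.728   70.6  ] [ 461.34  -325.669   48.927]
toggle_tip 0.52 [319.2 183.6] [ 446.29  -321.366   70.6  ] [ 447.328 -321.665   74.567]
```

View pics/w2.png

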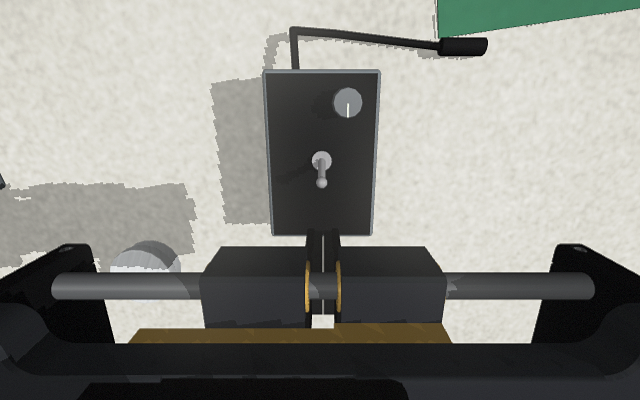

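Call:
apply_moves(
  deltas=[
    [0,0,0.1,0,0],
    [0,0,0.226,0,0],
    [0,0,0.226,0,0],
    [0.04,0,0.226,0,0],
    [0.07,0,0.226,0,0],
    [0.09,0,0.226,0,0],
    [0.11,0,0.226,0,0],
    [0.13,0,0.226,0,0],
    [0.145,0,0.226,0,0],
    [0.16,0,0.226,0,0],
  ],
)

```text
time: 5.5
position: [450.4, -324.5, 85.3]
tool_rot: [0.993, -0.118, -0.0, -0.0]
contact_force: [-2.0, -0.0, 0.3]
gripper_width: 0.003
finger_force: 0.5
```

```bash
python3 - <<'E'
from h import *
np.set_printoptions(precision=3,suppress=True)
p=wrist();s=robot.read_state();print(s["position"],s["contact_force"],s["ft_torque"]);cv2.imwrite("pics/w3.png",cv2.resize(p["pixels"][40:260,200:440],None,fx=2.5,fy=2.5))
for t,z in dict(toggle_pivot=47,toggle_tip=70.6).items():
    for q in robot.place_of(p,t)[:2]: print(t,round(q["score"],2),np.array(q["point"]),at_z(p,q["point"],z),by_depth(p,q["point"]))
E
```

```text
[ 450.831 -324.623   85.293] [ 0.354  0.183 -0.057] [0.103 0.21  0.022]
toggle_pivot 0.89 [322.3 220.7] [ 458.387 -326.148   47.   ] [ 463.195 -327.334   58.995]
toggle_tip 0.64 [322.6 230.9] [ 461.771 -327.184   70.6  ] [ 464.231 -327.783   76.191]
```

View pics/w3.png

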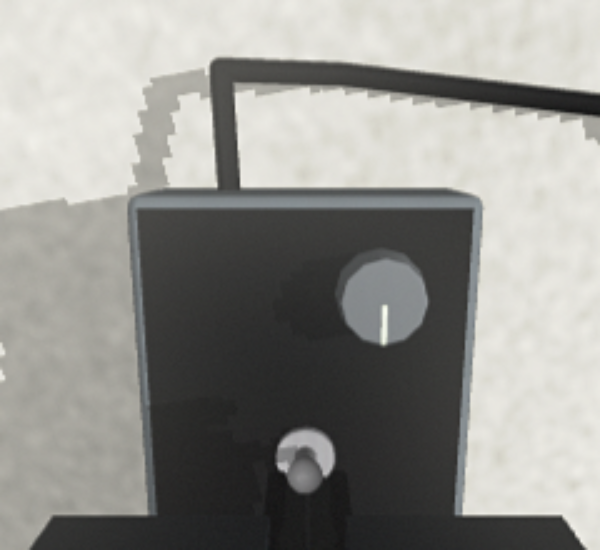

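Call:
apply_moves(
  deltas=[
    [0.005,0,0,0,0],
    [0.01,0,0,0,0],
    [0.015,0,0,0,0],
    [0.02,0,0,0,0],
    [0.025,0,0,0,0],
    [0.025,0,0,0,0],
    [0.025,0,0,0,0],
    [0.025,0,0,0,0],
    [0.025,0,0,0,0],
    [0.025,0,0,0,0],
  ],
)

```text
time: 6.9
position: [454.4, -325.5, 85.0]
tool_rot: [0.993, -0.118, -0.001, -0.0]
contact_force: [-3.5, 1.5, 1.3]
gripper_width: 0.004
finger_force: 2.4
```

```bash
python3 - <<'E'
from h import *
np.set_printoptions(precision=3,suppress=True)
p=wrist();s=robot.read_state();print(s["position"],s["contact_force"],s["ft_torque"])
for t,z in dict(toggle_pivot=47,toggle_tip=70.6).items():
    for q in robot.place_of(p,t)[:2]: print(t,round(q["score"],2),np.array(q["point"]),at_z(p,q["point"],z),by_depth(p,q["point"]))
E
```

```text
[ 454.424 -325.46    85.076] [-5.586  1.227  0.411] [0.41  1.16  0.006]
toggle_pivot 0.83 [321.5 226.2] [ 458.837 -325.701   47.   ] [ 470.43  -328.645   74.431]
toggle_tip 0.56 [319.5 228.1] [ 467.949 -326.867   70.6  ] [ 469.783 -327.364   74.884]
```

Call:
apply_moves(
  deltas=[
    [-0.05,0,0,0,0],
    [-0.12,0,0,0,0],
    [-0.2,0,0,0,0],
    [-0.2,0,-0.2,0,0],
    [-0.2,0,-0.4,0,0],
    [-0.2,0,-0.4,0,0],
    [-0.2,0,-0.4,0,0],
    [-0.2,0,-0.4,0,0],
    [-0.2,0,-0.4,0,0],
    [-0.2,0,-0.4,0,0],
  ],
)

```text
time: 8.3
position: [416.2, -316.2, 164.7]
tool_rot: [0.993, -0.118, -0.0, -0.0]
contact_force: [-0.2, 0.8, 0.2]
gripper_width: 0.004
finger_force: 0.0
```

```bash
python3 - <<'E'
from h import *
np.set_printoptions(precision=3,suppress=True)
p=wrist();s=robot.read_state();print(s["position"],s["contact_force"],yaw());cv2.imwrite("pics/w4.png",cv2.resize(p["pixels"][40:260,200:440],None,fx=2.5,fy=2.5))
for t,z in dict(toggle_pivot=47,toggle_tip=70.6).items():
    for q in robot.place_of(p,t)[:2]: print(t,round(q["score"],2),np.array(q["point"]),at_z(p,q["point"],z),by_depth(p,q["point"]))
c=robot.cut_out(p,"controller")
m=c[0]["pixels"]; v,u=np.nonzero(m&(p["depth"]>0))
o=p["position"]; P=o+R.from_quat(p["rotation"]).apply(np.c_[u,v,np.ones(len(u))]@np.linalg.inv(p["K"]).T)*p["depth"][v,u][:,None]
T=P[(P[:,2]>38)&(P[:,2]<52)]; print(len(T),cv2.minAreaRect(T[:,:2].astype(np.float32)))
H=P[P[:,2]>64]; print(len(H),H[:,2].max(),H.mean(0), H[H[:,2]>72].mean(0))
E
```

```text
[ 416.296 -316.235  164.924] [-0.693 -0.676  0.122] -13.573939521941691
toggle_pivot 0.74 [324. 148.] [ 457.595 -327.193   47.   ] [ 458.636 -327.419   54.025]
toggle_tip 0.59 [319.4 136.5] [ 470.583 -326.567   70.6  ] [ 470.78  -326.637   72.428]
13711 ((457.9838562011719, -325.4269714355469), (85.1849136352539, 128.6369171142578), 76.4066390991211)
93 75.49315496531989 [ 468.258 -328.025   72.985] [ 468.626 -328.059   73.869]
```

View pics/w4.png

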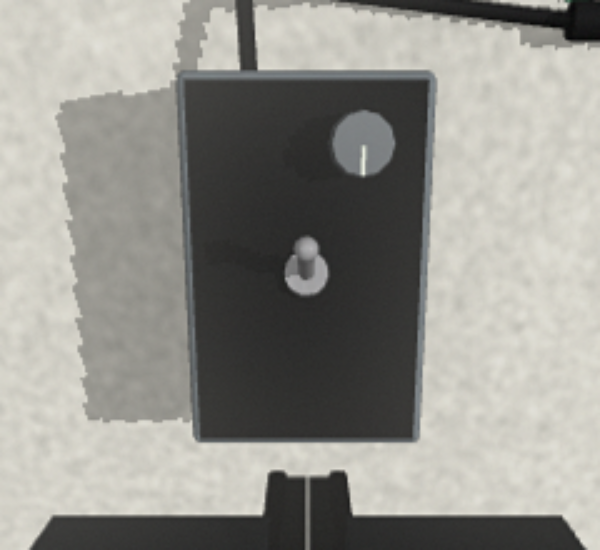

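Call:
apply_moves(
  deltas=[
    [0,-0.1,-0.2,0,0],
    [0,-0.25,-0.4,0,0],
    [0,-0.45,-0.6,0,0],
    [0,-0.65,-0.8,0,0],
    [0,-0.85,-0.88,0,0],
    [0,-1,-0.88,0,0],
    [0,-1,-0.88,0,0],
    [0,-1,-0.88,0,0],
    [0,-1,-0.88,0,0],
    [0,-1,-0.88,0,0],
  ],
)

```text
time: 9.75
position: [463.1, -122.9, 341.2]
tool_rot: [0.993, -0.119, -0.0, 0.0]
contact_force: [-0.0, 0.0, 0.4]
gripper_width: 0.01
finger_force: 0.0
```

Call:
apply_moves(
  deltas=[
    [-0.02,-0.15,0,0,0],
    [-0.04,-0.35,0,0,0],
    [-0.06,-0.55,0,0,0],
    [-0.06,-0.6,0,0,0],
    [-0.06,-0.6,0,0,0],
    [-0.06,-0.6,0,0,0],
    [-0.06,-0.6,0,0,0],
    [-0.06,-0.6,0,0,0],
    [-0.06,-0.6,0,0,0],
    [-0.06,-0.6,0,0,0],
  ],
)

```text
time: 11.0
position: [479.8, -2.5, 341.4]
tool_rot: [0.993, -0.118, 0.0, 0.0]
contact_force: [-0.6, 0.1, 0.1]
gripper_width: 0.004
finger_force: 0.0
```

```bash
cat > m.py <<'E'
from h import *
import sys
np.set_printoptions(precision=3,suppress=True)
p=wrist();s=robot.read_state();print(s["time"],s["position"],s["contact_force"],yaw());cv2.imwrite(sys.argv[1],p["pixels"])
for t,z in dict(lever_pin=228,ring_axis=228,mark_90=228,stand=0).items():
    for q in robot.place_of(p,t)[:2]: print(t,round(q["score"],2),np.array(q["point"]),at_z(p,q["point"],z),by_depth(p,q["point"]))
E
python3 m.py pics/w5.png
```

```text
11.05 [479.827  -2.498 341.369] [ 0.597 -0.237  0.038] -13.580448294794833
lever_pin 0.79 [234.5 197. ] [498.276  73.959 228.   ] [501.384  69.089 240.912]
```

View pics/w5.png

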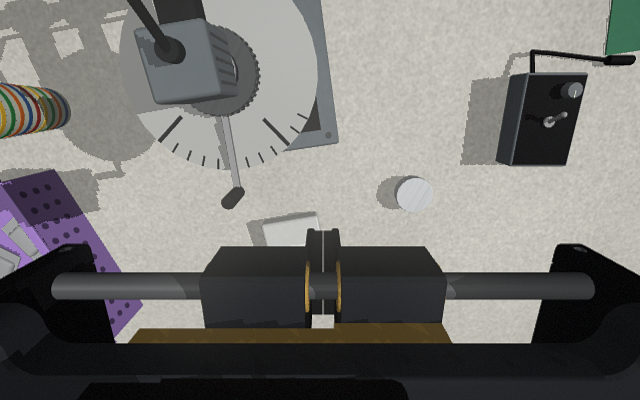

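```bash
cat > fit.py <<'E'
from h import *
from scipy.optimize import least_squares
np.set_printoptions(precision=2,suppress=True)
p=wrist(); o=p["position"]; Rm=R.from_quat(p["rotation"]); Ki=np.linalg.inv(p["K"])
v,u=np.mgrid[0:400,0:640]; D=Rm.apply((np.c_[u.ravel(),v.ravel(),np.ones(u.size)]@Ki.T)).reshape(400,640,3)
P=o+D*p["depth"][...,None]
disc=(abs(P[...,2]-207)<4)&(p["depth"]>0)&(np.hypot(P[...,0]-606,P[...,1]-66)<105)
print("disc z",np.median(P[disc][:,2]))
Q=(o+D*((207-o[2])/D[...,2])[...,None])[...,:2]   # on plane z=207
cnt,_=cv2.findContours(disc.astype(np.uint8),0,1); c=max(cnt,key=cv2.contourArea)[:,0]
E=Q[c[:,1],c[:,0]][(c[:,1]>5)]
f=lambda q:np.hypot(E[:,0]-q[0],E[:,1]-q[1])-84
r=least_squares(f,[606,66],loss="soft_l1",f_scale=.5); A=r.x; print("axis",A,len(E),np.median(abs(f(A))))
g=cv2.cvtColor(p["pixels"],cv2.COLOR_BGR2GRAY)
d=Q-A; rad=np.hypot(d[...,0],d[...,1]); an=np.degrees(np.arctan2(d[...,1],d[...,0]))%360
m=disc&(rad<83)&(rad>56)&(g<70)
n,L,st,ce=cv2.connectedComponentsWithStats(m.astype(np.uint8))
for i in range(1,n):
    if st[i,4]>4: k=L==i; print(st[i,4],ce[i],"angle %.1f r %.1f..%.1f"%(an[k].mean(),rad[k].min(),rad[k].max()))
# pin: depth points above 215 at r 90..115
dd=P[...,:2]-A; rr=np.hypot(dd[...,0],dd[...,1])
k=(P[...,2]>219)&(P[...,2]<252)&(rr>88)&(rr<120); X=P[k]; print("pin",len(X),X.mean(0)); t=X[X[:,2]>X[:,2].max()-6]; print("top",t.mean(0),X[:,2].max(), "angle",np.degrees(np.arctan2(t.mean(0)[1]-A[1],t.mean(0)[0]-A[0]))%360, np.hypot(*(t.mean(0)[:2]-A)))
k=(P[...,2]>208)&(P[...,2]<219)&(rr>86)&(rr<98); 
if k.any(): x=P[k].mean(0); print("lever",x,np.degrees(np.arctan2(x[1]-A[1],x[0]-A[0]))%360)
print("yaw",yaw(),robot.read_state()["position"])
E
python3 fit.py
```

```text
disc z 207.3176008193824
axis [602.68  60.32] 402 11.285896429439582
90 [168.56 130.39] angle 120.9 r 56.3..82.3
79 [276.13 131.86] angle 210.3 r 56.0..82.6
7 [294.   128.86] angle 220.1 r 76.2..82.6
9 [174.78 147.78] angle 130.7 r 74.6..82.5
8 [273.   149.25] angle 200.4 r 76.2..81.9
6 [189.67 153.17] angle 140.9 r 74.4..78.4
8 [203.5 160.5] angle 150.9 r 75.3..82.1
8 [247.12 161.5 ] angle 180.6 r 75.8..82.6
8 [218.  163.5] angle 160.7 r 75.7..82.4
pin 303 [500.77  72.41 239.  ]
top [499.96  73.81 245.86] 247.8585646793025 angle 172.51991384407498 103.60634782957294
lever [511.51  72.23 214.89] 172.55898716525593
yaw -13.575704673880406 [479.84  -2.44 341.36]
```

Call:
apply_moves(
  deltas=[
    [-0.01,-0.12,0,-0.1,0],
    [-0.03,-0.3,0,-0.2,0],
    [-0.05,-0.5,0,-0.262,0],
    [-0.06,-0.55,0,-0.262,0],
    [-0.06,-0.55,0.1,-0.262,0],
    [-0.06,-0.55,0.25,-0.262,0],
    [-0.06,-0.55,0.25,-0.262,0],
    [-0.06,-0.55,0.25,-0.262,0],
    [-0.06,-0.55,0.25,-0.262,0],
    [-0.06,-0.55,0.25,-0.262,0],
  ],
)

```text
time: 12.55
position: [494.4, 107.3, 292.2]
tool_rot: [0.996, 0.087, 0.001, 0.0]
contact_force: [-0.3, -0.1, 0.3]
gripper_width: 0.006
finger_force: 0.0
```

```bash
cat > plan.py <<'E'
from h import *
np.set_printoptions(precision=3,suppress=True)
A=np.array([602.7,60.3]); y=np.radians(yaw()); n=np.array([np.sin(y),-np.cos(y)])
for p in (robot.snapshot("scene"),robot.snapshot("side")):
    v,u=np.mgrid[0:400,0:640]; D=R.from_quat(p["rotation"]).apply(np.c_[u.ravel(),v.ravel(),np.ones(u.size)]@np.linalg.inv(p["K"]).T)
    P=np.array(p["position"])+D*p["depth"].ravel()[:,None]
    for lo,hi in ((540,600),(600,660),(660,780)):
        k=(P[:,0]>lo)&(P[:,0]<hi)&(abs(P[:,1]-60)<60)&(P[:,2]<375); print(lo,hi,np.sort(P[k][:,2])[-5:])
s=robot.read_state(); print(s["time"],s["position"],s["joint_positions"],yaw())
for th in (172.5,180,185,190,195,200,205,210.5):
    t=np.radians(th); c=A+104*np.array([np.cos(t),np.sin(t)])-16*n; print(th,c,tool([*c,252]))
E
python3 plan.py; python3 fit.py
```

```text
540 600 [371.232 373.189 373.415 373.704 374.889]
600 660 [317.212 317.908 317.911 318.212 318.539]
660 780 [340.613 341.002 341.19  342.166 342.223]
540 600 [289.575 289.834 290.921 291.16  291.495]
600 660 [322.874 323.45  323.669 324.017 324.705]
660 780 [344.109 344.158 344.175 344.774 345.174]
12.65 [494.186 107.314 291.859] [ 0.17   0.19  -0.535  1.842  0.106  1.137 -1.798] 9.991952950216511
172.5 [496.815  89.632] [-0.003  0.089  0.199]
180 [495.925  76.058] [-0.019  0.155  0.199]
185 [496.321  66.993] [-0.025  0.2    0.199]
190 [497.505  57.998] [-0.027  0.246  0.199]
195 [499.469  49.14 ] [-0.025  0.291  0.199]
200 [502.197  40.488] [-0.019  0.336  0.199]
205 [505.669  32.105] [-0.009  0.38   0.199]
210.5 [510.316  23.274] [0.006 0.428 0.199]
disc z 207.21704784680557
axis [572.63  19.44] 420 19.342472110635335
7 [369.86  71.43] angle 69.6 r 77.3..79.7
7 [369.29  79.71] angle 73.2 r 74.6..77.2
14 [358.5 171.5] angle 123.7 r 76.6..82.8
19 [390.47 184.26] angle 141.5 r 60.2..66.9
7 [407.43 188.71] angle 153.3 r 56.2..58.1
pin 337 [500.77  77.05 240.01]
top [499.63  75.9  245.8 ] 247.48866308012668 angle 142.28208657347818 92.28973573414672
lever [586.64  97.64 209.03] 79.84438346236935
yaw 9.995088019302743 [494.14 107.3  291.73]
```

Call:
apply_moves(
  deltas=[
    [0,0,0.1,0,0],
    [0,0,0.2,0,0],
    [0,0,0.2,0,0],
    [0,0.05,0.2,0,0],
    [-0.003,0.09,0.2,0,0],
    [-0.012,0.12,0.2,0,0],
    [-0.019,0.155,0.2,0,0],
    [-0.022,0.18,0.2,0,0],
    [-0.025,0.2,0.2,0,0],
    [-0.027,0.225,0.2,0,0],
  ],
)

```text
time: 13.95
position: [496.3, 61.9, 251.2]
tool_rot: [0.996, 0.087, -0.0, 0.0]
contact_force: [-1.3, 1.1, -0.7]
gripper_width: 0.006
finger_force: 0.4
```

```bash
python3 - <<'E'
from h import *
np.set_printoptions(precision=2,suppress=True)
A=np.array([602.7,60.3])
s=robot.read_state(); print(s["time"],s["position"],s["contact_force"])
for n in ("wrist","scene","side"):
    p=wrist() if n=="wrist" else robot.snapshot(n)
    cv2.imwrite(f"pics/{n}6.png",p["pixels"])
    for q in robot.place_of(p,"lever_pin")[:1]: w=at_z(p,q["point"],228); print(n,q["score"],np.array(q["point"]),w,np.degrees(np.arctan2(*(w[:2]-A)[::-1]))%360)
E
```

```text
13.95 [496.31  61.9  251.25] [-1.25  1.11 -0.75]
wrist 0.64 [346.6 244.6] [497.67  47.77 228.  ] 186.80240604754835
scene 0.68 [385.9 307.2] [745.09 415.25 228.  ] 68.14198002707273
```

View pics/wrist6.png

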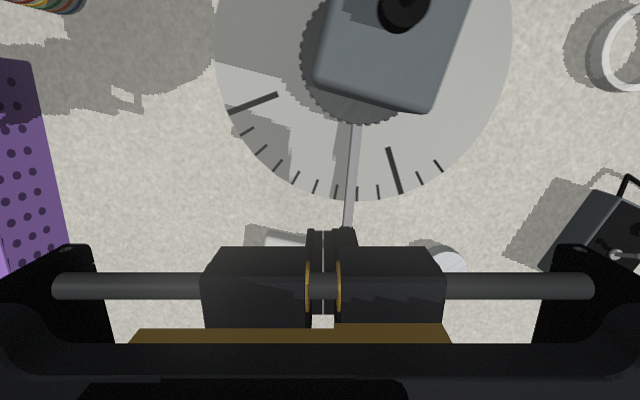

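Call:
apply_moves(
  deltas=[
    [0,0.02,0,0,0],
    [0.001,0.04,0,0,0],
    [0.002,0.065,0,0,0],
    [0.005,0.09,0,0,0],
    [0.008,0.11,0,0,0],
    [0.012,0.13,0,0,0],
    [0.018,0.155,0,0,0],
    [0.018,0.155,0,0,0],
    [0.018,0.155,0,0,0],
    [0.018,0.155,0,0,0],
  ],
)

```text
time: 15.5
position: [505.5, 32.2, 251.4]
tool_rot: [0.996, 0.087, 0.0, 0.0]
contact_force: [-0.5, -0.6, 0.3]
gripper_width: 0.006
finger_force: 0.0
```

```bash
cat > lev.py <<'E'
# lever vs. marks, measured in the wrist view on planes z=207 (marks) and z=215 (lever top)
from h import *
np.set_printoptions(precision=2,suppress=True)
A=np.array([602.7,60.3]); s=robot.read_state(); print(s["time"],s["position"],s["contact_force"])
p=wrist(); cv2.imwrite("pics/lev%d.png"%(s["time"]*100),p["pixels"])
g=cv2.cvtColor(p["pixels"],cv2.COLOR_BGR2GRAY)
o=p["position"]; v,u=np.mgrid[0:400,0:640]; D=R.from_quat(p["rotation"]).apply(np.c_[u.ravel(),v.ravel(),np.ones(u.size)]@np.linalg.inv(p["K"]).T).reshape(400,640,3)
P=o+D*p["depth"][...,None]
def pol(z):
    d=(o+D*((z-o[2])/D[...,2])[...,None])[...,:2]-A; return np.hypot(d[...,0],d[...,1]),np.degrees(np.arctan2(d[...,1],d[...,0]))%360
r,a=pol(207); m=(g<70)&(r>48)&(r<84)&(abs(P[...,2]-207)<4)
n,L,st,ce=cv2.connectedComponentsWithStats(m.astype(np.uint8))
for i in range(1,n):
    k=L==i
    if st[i,4]>5: print("mark %d px angle %.1f r %.1f..%.1f"%(st[i,4],a[k].mean(),r[k].min(),r[k].max()))
r,a=pol(215); k=(P[...,2]>211.5)&(P[...,2]<219)&(r>45)&(r<100)
for lo,hi in ((45,65),(65,85),(85,97)):
    kk=k&(r>lo)&(r<hi)&(abs(a-200)<25)
    if kk.sum()>5: print("lever",lo,hi,kk.sum(),np.median(a[kk]),a[kk].min(),a[kk].max())
for q in robot.place_of(p,"lever_pin")[:1]: w=at_z(p,q["point"],228); print("pin",q["score"],w,np.degrees(np.arctan2(*(w[:2]-A)[::-1]))%360)
E
python3 lev.py
```

```text
15.5 [505.48  32.18 251.39] [-0.49 -0.56  0.28]
mark 275 px angle 120.9 r 51.0..82.9
mark 31 px angle 130.8 r 73.6..83.1
mark 31 px angle 140.9 r 73.7..83.1
mark 207 px angle 210.6 r 53.4..83.9
mark 27 px angle 150.9 r 74.2..83.4
mark 24 px angle 230.0 r 75.8..83.8
mark 30 px angle 160.9 r 74.4..83.6
mark 21 px angle 220.3 r 75.8..83.6
mark 30 px angle 170.9 r 74.8..83.7
mark 27 px angle 180.8 r 75.2..83.5
mark 26 px angle 200.5 r 75.4..83.9
mark 16 px angle 190.7 r 75.6..83.8
lever 45 65 326 205.18889402543692 201.81597548789182 208.98323297779896
lever 65 85 301 204.90844323316153 202.46897534524726 207.61704299121703
lever 85 97 166 204.81732268744642 202.9284647126233 206.73532153612615
pin 0.71 [507.77  14.02 228.  ] 205.98851571362707
```

Call:
apply_moves(
  deltas=[
    [0.002,0.007,0,0,0],
    [0.004,0.014,0,0,0],
    [0.006,0.02,0,0,0],
    [0.008,0.026,0,0,0],
    [0.01,0.032,0,0,0],
    [0.012,0.038,0,0,0],
    [0.014,0.044,0,0,0],
    [0.015,0.048,0,0,0],
    [0.015,0.048,0,0,0],
    [0.015,0.048,0,0,0],
  ],
)

```text
time: 16.85
position: [510.2, 23.1, 251.4]
tool_rot: [0.996, 0.087, 0.0, 0.0]
contact_force: [0.2, 0.6, 0.4]
gripper_width: 0.01
finger_force: 0.0
```

```bash
python3 lev.py
```

```text
16.85 [510.21  23.07 251.41] [0.16 0.62 0.4 ]
mark 259 px angle 120.9 r 51.2..82.8
mark 30 px angle 130.8 r 73.5..82.9
mark 31 px angle 140.9 r 73.6..83.1
mark 29 px angle 150.9 r 74.2..83.6
mark 20 px angle 230.0 r 75.8..83.9
mark 28 px angle 160.9 r 74.3..83.6
mark 20 px angle 220.2 r 76.2..83.7
mark 32 px angle 170.8 r 74.4..83.9
mark 28 px angle 180.8 r 74.8..83.9
mark 19 px angle 190.8 r 75.2..83.5
mark 18 px angle 200.5 r 75.7..83.5
lever 45 65 336 210.18642363105033 206.67828710478443 213.9628127470387
lever 65 85 305 209.8797305169731 207.3433824763199 212.53831611447245
lever 85 97 170 209.8054611638658 207.84812686816963 211.86086993893463
pin 0.89 [511.66   5.72 228.  ] 210.94444258398386
```

Call:
apply_moves(
  deltas=[
    [0.001,0.003,0,0,0],
    [0.002,0.006,0,0,0],
    [0.002,0.006,0,0,0],
    [0.002,0.006,0,0,0],
    [0.002,0.006,0,0,0],
    [0.002,0.006,0,0,0],
    [0.002,0.006,0,0,0],
    [0.002,0.006,0,0,0],
    [0.002,0.006,0,0,0],
    [0.002,0.006,0,0,0],
  ],
)

```text
time: 18.2
position: [510.7, 22.1, 251.4]
tool_rot: [0.996, 0.087, 0.0, 0.0]
contact_force: [-0.4, 1.2, 0.8]
gripper_width: 0.005
finger_force: 0.3
```

```bash
python3 lev.py | grep -v mark
```

```text
18.2 [510.69  22.1  251.37] [-0.37  1.21  0.83]
lever 45 65 337 210.72414331102678 207.04618441777708 214.5897329902723
lever 65 85 305 210.46576449357678 207.9309246591305 213.18363544329503
lever 85 97 172 210.3602973780625 208.40111428187254 212.41277578509252
pin 0.9 [511.43   5.79 228.  ] 210.84726518834952
```

Call:
apply_moves(
  deltas=[
    [-0.01,-0.05,0,0,0],
    [-0.03,-0.15,0,0,0],
    [-0.06,-0.25,0,0,0],
    [-0.1,-0.25,-0.15,0,0],
    [-0.15,-0.25,-0.35,0,0],
    [-0.2,-0.25,-0.5,0,0],
    [-0.2,-0.1,-0.5,0,0],
    [-0.2,0,-0.5,0,0],
    [-0.2,0,-0.5,0,0],
    [-0.2,0,-0.5,0,0],
  ],
)

```text
time: 19.55
position: [470.9, 16.5, 351.3]
tool_rot: [0.996, 0.088, -0.0, -0.0]
contact_force: [-0.4, 0.9, -0.0]
gripper_width: 0.006
finger_force: 0.0
```

```bash
python3 lev.py; python3 - <<'E'
from h import *
s=robot.snapshot("side"); cv2.imwrite("pics/fin.png",s["pixels"])
for t in ("toggle_tip","toggle_pivot"):
    for q in robot.place_of(s,t)[:1]: print(t,q["score"],at_z(s,q["point"],70.6 if t[-1]=="p" else 47))
E
ls -t pics|head -2
```

```text
19.55 [470.93  16.49 351.25] [-0.44  0.86 -0.02]
mark 107 px angle 121.0 r 51.5..82.3
mark 9 px angle 130.9 r 73.5..82.1
mark 8 px angle 140.9 r 74.9..80.1
mark 8 px angle 150.8 r 75.2..83.2
mark 11 px angle 229.9 r 76.1..83.9
mark 10 px angle 160.9 r 74.7..83.4
mark 10 px angle 220.1 r 76.4..83.8
mark 6 px angle 180.7 r 75.3..79.8
mark 6 px angle 200.4 r 76.3..81.0
lever 45 65 166 210.4480359004885 207.09927932760115 214.1761566907044
lever 65 85 152 210.24572477547798 207.70289460829287 212.73207346618466
lever 85 97 88 210.11641941480008 208.26558964612263 212.028629129935
pin 0.95 [511.31   6.99 228.  ] 210.25887766241195
toggle_pivot 0.71 [ 460.42670132 -320.21946141   47.        ]
fin.png
lev1955.png
```

View pics/fin.png

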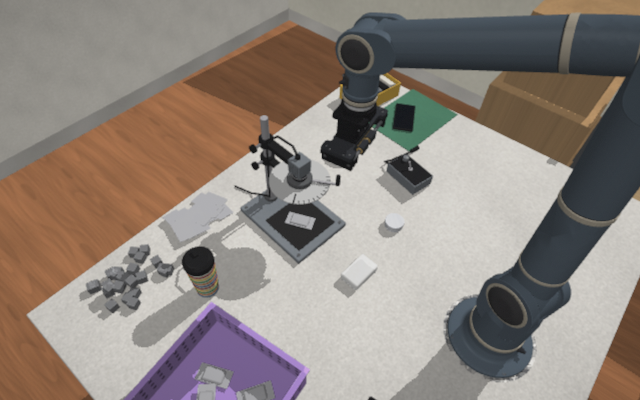

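The side view shows the lever pin at about (338,181), the tin at (393,222) and the clear box at (360,270), with nothing disturbed. The lever reads 210.2° against about 210.3° for the 90 mark, and the gripper is clear.

```bash
python3 -c "
from workcell import robot
print(robot.job_done())"
```

```text
the job is handed in; nothing more can be done
None
```

I pushed the toggle fully to the far side, then set the polariser lever over the 90 mark (within about 0.2° by the wrist camera); the arm finished clear and I handed the job in at about 20 s.

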